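# Make up a soil kit and a water kit from the lab's stock

## Robot

A 6-joint arm with a two-finger parallel gripper is mounted at the origin on the work surface. World frame = base frame: x ahead of the robot, y to its left, z up, the work surface at z = 0. Lengths are in mm, angles in rad, forces in N, time in s.
With the tool pointing down it reaches from about 150 to 775 mm from the base axis. Payload 6.1 kg.
Tool frame: the origin (TCP) lies at the very end of the fingers, on their centre line; the grasp point (between the pads) lies 19 mm behind it; x points along the fingers, y is the direction in which the jaws open and shut, and the axes are right-handed (so a half turn about x gives the same grasp; the last joint's range is limited). The gripper opens to 85 mm and grips with 20 to 120 N. Pads are 22 mm wide; open, the fingers measure 114 mm over their backs; the gripper's body (76 mm by 85 mm) begins 54 mm behind the grasp point. The pads swing forward as they close: fully open they stand 13 mm farther back than shut.
Start: joints at [-1.197, 0.126, -0.04, 1.405, 0, 1.571], TCP at [191.699, -488.733, 231.295] pointing down, gripper open.
Joint ranges: [-2.72, 2.72], [-0.95, 1.95], [-1.27, 1.35], [-1.78, 2.02], [-1.46, 1.47], [-3.14, 3.14]. Speed limits (rad/s): [2.39, 2.39, 3.01, 3.14, 3.14, 3.14].

## Interface

Orientations are given as a unit quaternion [w, x, y, z].
In Python, from plant import bot, vision gives the robot as it stands.
- The arm moves only by the tool play_rows, never from a script. Its arguments are lists of equal length, an entry for each row: "fingers": the finger opening in mm, from 0 to 85.4; "linear": the shift along the world's x, y, z normalised to -1 to 1, where 1 is 400 mm, a list of three; "turn": the turn about the world's z normalised to -1 to 1, where 1 is 90 degrees. A call has 1 to 5 rows; each row shifts and turns the commanded pose from where the row before left it; what a row does not reach is not made up. A row lasts 1/8 s, in which the tool goes at most 62.5 mm and 10.7 degrees, less where a joint would pass 70% of its speed; a pose out of reach is approached as far as the arm can. A call with a number of a shift or a turn outside -1 to 1 is refused whole. A call with a gripper value outside its range is refused whole. The fingers move at their own pace and stop on an object; "newtons" is the grip in N (left out, the last holds). Time passes only in rows, so rows that do not move let the fingers close. It gives the time, the measured TCP pose, the force and the opening at its end, in the units of the state.
- bot.state(): the state, without advancing time (a new reading comes with each control period).
- vision.grab_frame(name): name is "scene" or "top"; returns (picture, depth): 480x640x3 uint8, red, green, blue; 480x640 float32, mm along the optical axis (not along the pixel's ray), 0 where there is no reading.
- vision.camera_model(name): a dict with "vfov" (degrees; the focal length in pixels is half the picture's height over the tangent of half this angle, whatever the lens; pixels are square), "cx", "cy" (the principal point, pixels), "k1" (the pictures are not rectified: a ray, as slopes to the right and down, at radius r is drawn at 1 + k1 r^2 times it, then the intrinsics apply), "camera_from_world" (4x4, takes a point from world to camera coordinates). Camera axes: x right, y down, z forward; pixel columns grow to the right and rows downward; lengths in mm; the calibration is good to about 2 mm. A picture is of the moment at which its call begins. camera_model takes no time and is no camera call.
- bot.sign_off(): hands the job in, once; it reports no verdict.
The state is a dict: "t": time; "joint_pos": joint angles; "joint_velocities": joint speeds; "effort": joint torques, N m; "ee_pos": TCP position; "ee_rot": TCP orientation; "wrist_force": force on the tool from outside, world axes, zero at the start; "ft_torque": the same for the moment, N m; "width": finger opening in mm.
Only numpy, scipy, OpenCV 4.12 (cv2) and the standard library are available. Lean on these libraries where they do the work, as an engineer would, in place of code of your own. Each camera call takes 0.05 s, during which the arm holds its last target. There are 200 camera calls.

## Task

Make up the two sampling kits from the stock on the bench, one thing to a compartment. The soil kit goes in the three-compartment tray: the small perforated dish in the wide middle compartment, the wide jar and the square bottle in the two end compartments, either way round; the water kit goes in the two-compartment tray: the round bottle in the large compartment and the vial in the small one. Set each thing down upright and flat on the tray's floor without dropping it or knocking any of the stock over, and leave the glass beaker where it stands.

Things in the scene. Friction and masses are not known exactly. Their poses are not given: they have to be found in the camera images.
- soil_tray: Soil-kit tray: shallow light grey plastic tray with three compartments in a row, loose on the bench, 0.55 kg. Outside 268 x 98 mm, 16 mm high; walls and dividers 4 mm, floor 4 mm thick. Origin at the centre of its underside, x along the row, y across it, z up. The middle compartment is 92 mm long (along x) x 90 mm, centred on the origin; the two end compartments are each 80 x 90 mm, centred at x = -90 and x = +90 mm. It is the same either way round.
- water_tray: Water-kit tray: shallow light grey plastic tray with two unequal compartments, loose on the bench, 0.4 kg. Outside 140 x 86 mm, 16 mm high; walls and divider 4 mm, floor 4 mm thick. Origin at the centre of its underside, x along its length from the large to the small compartment, y across, z up. The large compartment is 80 mm long (along x) x 78 mm, centred at x = -26 mm; the small one is 48 x 78 mm, centred at x = +42 mm.
- round_bottle: Round sample bottle: clear plastic body 52 mm in diameter, 100 mm tall in all, with a white ribbed screw cap 40 mm in diameter taking up the top 22 mm and a cone-shaped shoulder for 12 mm below it. The tallest thing of the stock. 0.12 to 0.21 kg. Stands upright; origin at the centre of its underside, z up. 
- square_bottle: Square dilution bottle: clear plastic body 46 x 46 mm (sides along its x and y), 92 mm tall in all, with a round white ribbed screw cap 36 mm in diameter taking up the top 22 mm and a shoulder for 10 mm below it. 0.11 to 0.20 kg. Stands upright; origin at the centre of its underside, z up. 
- jar: Squat wide-mouth jar, empty: clear body 59 mm in diameter, white ribbed screw cap 62 mm in diameter taking up the top 20 mm, 66 mm tall in all. 0.07 to 0.12 kg. Stands upright; origin at the centre of its underside, z up. 
- dish: Small white culture dish with a perforated lid (dark pin holes): rim of the lid 66 mm in diameter, over the upper 19 mm; the dish below it 61 mm; 32 mm tall in all. 0.04 to 0.065 kg. Stands upright; origin at the centre of its underside, z up. 
- vial: Small clear vial, 28 mm in diameter and 58 mm tall in all, with a white ribbed screw cap 25 mm in diameter taking up the top 18 mm. 0.026 to 0.046 kg. Stands upright; origin at the centre of its underside, z up. 
- beaker: Not part of any kit: an open glass beaker, rim 58 mm in diameter, 70 mm tall, standing among the stock. Stands upright; origin at the centre of its underside, z up. 

How it is judged:
By the outcome, as a careful person would: the job done as asked, in the order asked, and still so for the second after the job is handed in, with the robot touching nothing.
It also fails if it takes over 128 s, if anything falls off the work surface, if the arm or the gripper's body presses on something with over 40 N, if the wrist force passes 120 N, or if a joint passes its speed limit or range.

## Working session

There is one attempt and no reset: what is moved stays moved. The work goes in short steps, Python scripts to look and compute and a tool call to move; the robot and the scene stay as the last step left them, time stands still between calls to the robot, and variables do not carry over. Pictures are saved under pics/ and viewed, about 12 in all and at most 16, crops included, and the job is handed in when it is done.

Besides the shell and the picture viewer there is one more tool, called after ">>>" as name(argument=value, ...) on one line, values as JSON. play_rows: Moves the arm, as the interface text tells. Scaled input: -1 to 1 covers 400 mm each way for a shift and 90 degrees each way for a turn. Its arguments: {"type":"object","properties":{"fingers":{"type":"array"},"linear":{"type":"array"},"turn":{"type":"array"},"newtons":{"type":"number"}},"required":["fingers","linear","turn"]}

```bash
mkdir -p pics
cat > h.py <<'E'
import numpy as np, cv2, os
from plant import bot, vision
def cam(n):
    m=vision.camera_model(n); f=240/np.tan(np.radians(m["vfov"])/2)
    K=np.array([[f,0,m["cx"]],[0,f,m["cy"]],[0,0,1]]); return K,np.array([m["k1"],0,0,0,0.]),np.array(m["camera_from_world"])
def ray(n,uv):
    K,D,T=cam(n); p=np.asarray(uv,float).reshape(-1,1,2)
    s=cv2.undistortPointsIter(p,K,D,None,None,(3,100,1e-10)).reshape(-1,2)
    d=np.c_[s,np.ones(len(s))]@T[:3,:3]; o=-T[:3,:3].T@T[:3,3]; return o,d
def plane(n,uv,z):
    o,d=ray(n,uv); return o+d*((z-o[2])/d[:,2])[:,None]
def cloud(n,dep):
    v,u=np.mgrid[:480,:640]; o,d=ray(n,np.c_[u.ravel(),v.ravel()])
    P=o+d*dep.reshape(-1,1); P[dep.ravel()==0]=np.nan; return P.reshape(480,640,3)
def proj(n,P):
    K,D,T=cam(n); return cv2.projectPoints(np.asarray(P,float).reshape(-1,1,3),cv2.Rodrigues(T[:3,:3])[0],T[:3,3],K,D)[0].reshape(-1,2)
def snap(n,f=None):
    a,d=vision.grab_frame(n)
    if f: cv2.imwrite(f"pics/{f}.png",a[:,:,::-1])
    return a,d
E
python3 - <<'E'
from h import *
print(bot.state())
for n in("top","scene"):
    a,d=snap(n,n+"0"); np.savez(n+"0.npz",a=a,d=d); print(n,cam(n),(d>0).mean())
    o,_=ray(n,[[320,240]]);print(o, plane(n,[[0,0],[639,0],[639,479],[0,479],[320,240]],0).round())
E
```

```text
{'t': 0.0, 'joint_pos': array([-1.19700888e+00,  1.26391067e-01, -4.06439180e-02,  1.40540403e+00,
       -1.45069035e-05,  1.57076050e+00]), 'joint_velocities': array([3.26172190e-05, 4.94401966e-04, 1.58644516e-03, 1.42233979e-03,
       2.53900264e-05, 9.65069273e-04]), 'effort': array([ 1.01846263e-04, -4.35911536e+01,  3.52924418e+01,  1.72827282e-02,
       -2.65336587e-05, -5.42672552e-06]), 'ee_pos': array([ 191.54148691, -488.35542413,  230.50623371]), 'ee_rot': array([-0.13082851, -0.69467779, -0.13196794,  0.69490368]), 'wrist_force': array([ 0.34543706, -0.41291028,  0.52704566]), 'ft_torque': array([ 0.0065275 , -0.05523085,  0.0160891 ]), 'width': 85.29406475786664}
top (array([[437.4448803 ,   0.        , 330.13765237],
       [  0.        , 437.4448803 , 229.35966493],
       [  0.        ,   0.        ,   1.        ]]), array([-0.03073828,  0.        ,  0.        ,  0.        ,  0.        ]), array([[ 2.65960032e-02, -9.99385058e-01,  2.28507959e-02,
        -3.63862620e+01],
       [-9.84544874e-01, -3.01456813e-02, -1.72518489e-01,
         5.66529760e+02],
       
[... 367 characters left out ...]
, 315.30037037],
       [  0.        , 614.70062303, 233.65083281],
       [  0.        ,   0.        ,   1.        ]]), array([0.02055518, 0.        , 0.        , 0.        , 0.        ]), array([[ 8.53046328e-01,  5.21557945e-01,  1.70080184e-02,
        -4.86707145e+02],
       [ 3.83547146e-01, -6.04552984e-01, -6.98145598e-01,
        -1.81853867e+02],
       [-3.53841135e-01,  6.02073916e-01, -7.15753764e-01,
         1.30358172e+03],
       [ 0.00000000e+00,  0.00000000e+00,  0.00000000e+00,
         1.00000000e+00]])) 0.9959993489583333
[ 946.19411166 -640.94687245  814.36097287] [[-700.  356.    0.]
 [ 849. 1382.    0.]
 [1148. -115.    0.]
 [ 429. -562.    0.]
 [ 559.   35.   -0.]]
```

View pics/top0.png

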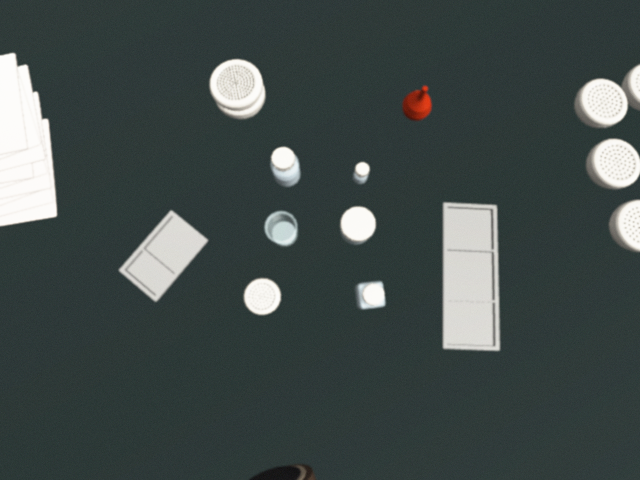

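View pics/scene0.png

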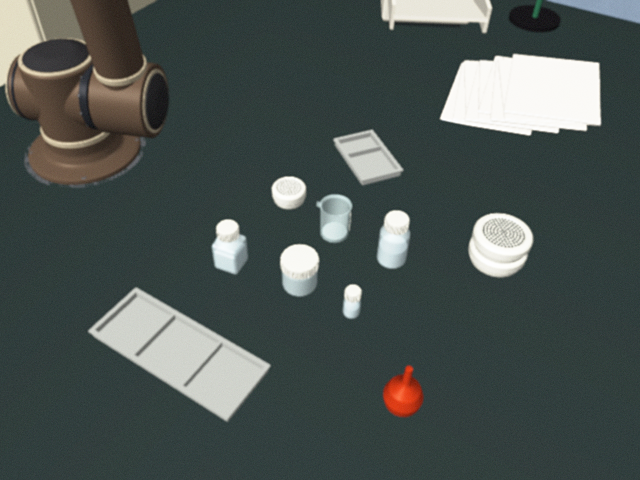

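Top view: dish (262,297), beaker (282,229), round bottle cap (284,160), vial (362,170), jar (358,223), square bottle (372,294), water tray about (164,256) and soil tray about (470,277). The scene view confirms them, and everything is upright.

```bash
cat > loc.py <<'E'
from h import *
H=dict(dish=(32,66,(262,297),(289,190)),beaker=(70,58,(282,229),(335,215)),round=(100,40,(284,160),(396,222)),vial=(58,25,(362,170),(352,293)),jar=(66,62,(358,223),(300,262)),square=(92,36,(372,294),(228,229)))
def locate(n,k):
    z=np.load(n+"0.npz"); a,d=z["a"],z["d"]; C=cloud(n,d); h,dia,ut,us=H[k]; u=ut if n=="top" else us
    c=plane(n,[u],h)[0]
    m=(np.hypot(C[...,0]-c[0],C[...,1]-c[1])<dia/2+15)&(abs(C[...,2]-h)<5)
    P=C[m]; 
    if len(P)<5: return None
    (x,y),r=cv2.minEnclosingCircle(P[:,:2].astype(np.float32))
    # colour: white mask ray onto cap plane
    w=(a.min(2)>185)&(np.hypot(C[...,0]-c[0],C[...,1]-c[1])<dia/2+25)&(C[...,2]>h-8)
    v,uu=np.nonzero(w); q=plane(n,np.c_[uu,v],h) if len(v)>4 else None
    if q is not None: (x2,y2),r2=cv2.minEnclosingCircle(q[:,:2].astype(np.float32))
    else: x2=y2=r2=0
    return np.round([x,y,2*r,np.median(P[:,2]),len(P),*P[:,:2].mean(0),x2,y2,2*r2],1)
def tray(n,seed,h=16):
    z=np.load(n+"0.npz"); a,d=z["a"],z["d"]
    g=((a.min(2)>110)).astype(np.uint8); _,L=cv2.connectedComponents(g); s=L==L[seed[1],seed[0]]
    cs,_=cv2.findContours(s.astype(np.uint8),0,1); c=max(cs,key=cv2.contourArea).reshape(-1,2)
    q=plane(n,c,h)[:,:2]; r=cv2.minAreaRect(q.astype(np.float32)); return r,cv2.boxPoints(r).round(1).tolist()
if __name__=="__main__":
    for k in H:
        for n in("top","scene"): print(k,n,locate(n,k))
    for n,s1,s2 in(("top",(470,277),(150,272)),("scene",(175,340),(365,168))):
        print(n,tray(n,s1),tray(n,s2),sep="\n")
    # square orientation
    for n in("top","scene"):
        z=np.load(n+"0.npz");C=cloud(n,z["d"]);c=plane(n,[H["square"][2 if n=="top" else 3]],92)[0]
        m=(np.hypot(C[...,0]-c[0],C[...,1]-c[1])<55)&(C[...,2]>12)&(C[...,2]<90)
        P=C[m]; print(len(P),cv2.minAreaRect(P[:,:2].astype(np.float32)), np.percentile(P[:,2],[0,25,50,75,100]).round())
    # tray partitions: column z profile top
E
python3 loc.py
```

```text
dish top [ 443.9  100.8   65.7   31.7 1026.   443.5  100.5  443.9   99.9   64.6]
dish scene [449.4  98.7  66.4  28.6 403.  449.5  98.1 453.2  93.8  68.3]
beaker top [563.7  65.5  62.7  70.4 266.  565.2  68.1 561.8  69.3  59.2]
beaker scene [568.6  65.   60.9  67.2  81.  573.1  54.3 572.8  62.2  58.8]
round top [684.3  67.2  41.4 101.1 397.  683.   66.8 683.5  66.7  41.5]
round scene [688.3  65.8  41.   97.4 297.  689.1  65.4 690.9  61.1  44.6]
vial top [681.9 -76.9  25.7  58.9 143.  681.2 -76.5 681.6 -76.9  25.1]
vial scene [686.7 -77.8  24.9  55.6 146.  687.2 -78.2 689.9 -81.7  29.3]
jar top [577.1 -70.1  63.   67.1 903.  576.3 -69.6 576.8 -69.4  61.8]
jar scene [581.6 -70.8  63.3  63.6 803.  582.4 -71.3 583.1 -74.8  66.1]
square top [451.1 -95.5  36.6  93.2 351.  450.9 -95.3 451.  -95.3  36.6]
square scene [ 455.6  -96.1   36.4   89.5  250.   456.3  -96.6  459.6 -100.6   40.9]
top
(((495.11212158203125, -289.10992431640625), (106.33855438232422, 277.55157470703125), 89.04621887207031), [[355.5, -340.0], [633.0, -344.6000061035156], [634.7999877929688, -238.3000030517578], [357.2000
[... 334 characters left out ...]
6.6094055175781), 88.96044158935547), [[360.6000061035156, -342.29998779296875], [637.0999755859375, -347.29998779296875], [639.0999755859375, -238.60000610351562], [362.5, -233.60000610351562]])
(((523.5261840820312, 282.0540771484375), (99.5498046875, 160.1051025390625), 53.21807861328125), [[429.6000061035156, 290.1000061035156], [557.7999877929688, 194.3000030517578], [617.4000244140625, 274.0], [489.20001220703125, 369.8999938964844]])
374 ((451.04754638671875, -95.48341369628906), (46.10483169555664, 46.25054168701172), 8.60072135925293) [12. 58. 60. 64. 90.]
1205 ((456.9893798828125, -97.76514434814453), (47.77158737182617, 45.37467575073242), 10.323030471801758) [12. 35. 55. 72. 90.]
```

Run:
```python
import cv2
a=cv2.imread("pics/top0.png")
A=cv2.resize(a[190:320,100:220],None,fx=3.3,fy=3.3,interpolation=2)
B=cv2.resize(a[265:325,340:400],None,fx=6,fy=6,interpolation=2)
import numpy as np
h=max(A.shape[0],B.shape[0]);p=lambda i:cv2.copyMakeBorder(i,0,h-i.shape[0],0,4,0)
cv2.imwrite("pics/crop1.png",np.hstack([p(A),p(B)]))
```

```text
(no output)
```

View pics/crop1.png

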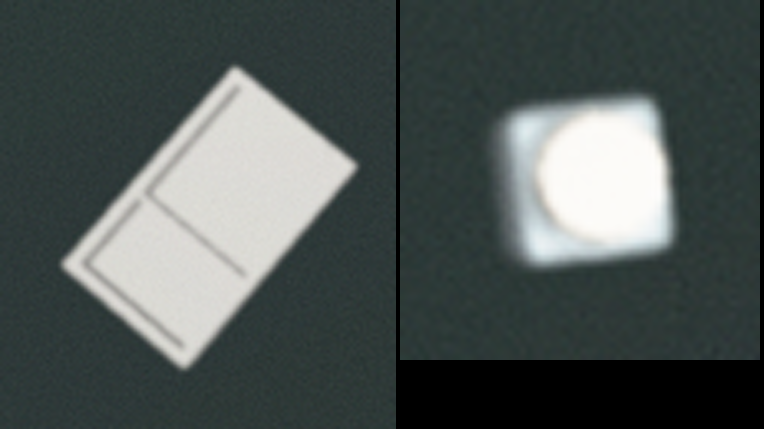

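Crop: the water tray's large compartment is the upper right one and its small compartment the lower left. The square bottle is turned by a few degrees. The tray contours include the visible side walls, so I'll refine them using only rim-height depth points.

```bash
cat > rim.py <<'E'
from h import *
def rim(n,a,d,c,R,lo=11):
    C=cloud(n,d); Z=C[...,2]; near=(np.hypot(C[...,0]-c[0],C[...,1]-c[1])<R)
    m=near&(Z>lo)&(Z<22)&(a.min(2)>110)
    k=cv2.connectedComponentsWithStats(m.astype(np.uint8))
    P=C[m][:,:2]; return cv2.minAreaRect(P.astype(np.float32)),len(P),np.nanmedian(Z[near&(a.max(2)<90)]),np.median(Z[near&(a.min(2)>110)])
if __name__=="__main__":
  for n in("top","scene"):
    z=np.load(n+"0.npz");
    lo=12 if n=="top" else 9
    print(n,rim(n,z["a"],z["d"],(497,-290),155,lo),rim(n,z["a"],z["d"],(517,288),90,lo),sep="\n")
E
python3 rim.py
python3 - <<'E'
from h import *
z=np.load("top0.npz");C=cloud("top",z["d"])
# divider of water tray: points with z>12 within tray, in tray frame
for n in("top","scene"):
    z=np.load(n+"0.npz");C=cloud(n,z["d"])
    c=np.array([515,291]);t=np.radians(53.2-90)
    P=C[(np.hypot(C[...,0]-c[0],C[...,1]-c[1])<90)]
    e=np.array([np.cos(t),np.sin(t)]);x=(P[:,:2]-c)@e;y=(P[:,:2]-c)@np.array([-e[1],e[0]])
    k=abs(y)<30
    print([(int(b),round(float(np.median(P[k&(x>=b)&(x<b+4),2])),1)) for b in range(-84,86,4)])
E
```

```text
top
(((495.1964416503906, -287.976318359375), (106.62975311279297, 274.75048828125), 89.038330078125), 1903, np.float64(1.3684175411777915), np.float64(5.970913538596392))
(((515.1776123046875, 291.5260925292969), (95.5818099975586, 146.80686950683594), 53.53045654296875), 1151, np.float64(1.250298698855545), np.float64(6.079055534592044))
scene
(((498.1640625, -288.5005187988281), (107.79679870605469, 277.82708740234375), 88.99329376220703), 2844, np.float64(-2.14931120883773), np.float64(3.0434757817616855))
(((520.2977905273438, 290.2244567871094), (96.24010467529297, 150.161376953125), 53.30426788330078), 722, np.float64(-2.7271632124135294), np.float64(3.005863993017101))
[(-84, 1.5), (-80, 1.5), (-76, 15.5), (-72, 17.6), (-68, 9.7), (-64, 5.5), (-60, 5.6), (-56, 5.3), (-52, 5.3), (-48, 5.1), (-44, 5.5), (-40, 5.4), (-36, 5.7), (-32, 4.9), (-28, 5.7), (-24, 5.5), (-20, 17.2), (-16, 9.9), (-12, 5.3), (-8, 5.4), (-4, 5.0), (0, 5.8), (4, 5.7), (8, 5.6), (12, 5.1), (16, 5.3), (20, 5.3), (24, 5.4), (28, 5.3), (32, 5.4), (36, 5.1), (40, 5.3), (44, 5.3), (48, 5.4), (52, 5.3), (56, 4.9), (60, 5.5), (64, 16.0), (68, 17.6), (72, 2.1), (76, 1.2), (80, 1.7), (84, 1.2)]
[(-84, nan), (-80, nan), (-76, nan), (-72, 12.0), (-68, 11.9), (-64, 6.8), (-60, 1.4), (-56, 1.1), (-52, 0.8), (-48, 0.8), (-44, 1.6), (-40, 1.2), (-36, 0.9), (-32, 0.8), (-28, 2.8), (-24, nan), (-20, 10.5), (-16, 9.9), (-12, 7.2), (-8, 1.9), (-4, 1.1), (0, 1.4), (4, 1.3), (8, 1.1), (12, 1.3), (16, 0.7), (20, 1.5), (24, 1.2), (28, 0.8), (32, 0.8), (36, 1.0), (40, 1.3), (44, 1.4), (48, 1.1), (52, 1.3), (56, 2.0), (60, 4.9), (64, 9.7), (68, 5.2), (72, 3.4), (76, 4.7), (80, -2.8), (84, -1.8)]
  return _methods._mean(a, axis=axis, dtype=dtype,
  ret = ret.dtype.type(ret / rcount)
```

```bash
cat > walls.py <<'E'
from h import *
# fit outer walls by z-profile in the tray frame: wall centre lines from points with high z
def fit(n,a,d,c,deg,L,W,lo):
    C=cloud(n,d);c=np.array(c,float)
    for it in range(4):
        t=np.radians(deg);e=np.array([np.cos(t),np.sin(t)]);f=np.array([-e[1],e[0]])
        P=C[np.hypot(C[...,0]-c[0],C[...,1]-c[1])<L*.62]; P=P[(P[:,2]>lo)&(P[:,2]<24)]
        x=(P[:,:2]-c)@e;y=(P[:,:2]-c)@f
        s=lambda m,v:np.median(v[m])
        X=[s((abs(x-k*(L/2-2))<7)&(abs(y)<W/2-8),x) for k in(-1,1)]
        m=[(abs(y-k*(W/2-2))<7)&(abs(x)<L/2-8) for k in(-1,1)]
        Y=[s(q,y) for q in m]; sl=[np.polyfit(x[q],y[q],1)[0] for q in m]
        c=c+e*np.mean(X)+f*np.mean(Y); deg+=np.degrees(np.mean(sl))
    return c.round(1),round(deg,2),np.round(X+Y,1),np.degrees(sl).round(2)
if __name__=="__main__":
    for n,lo in(("top",13),("scene",9.5)):
        z=np.load(n+"0.npz")
        print(n,fit(n,z["a"],z["d"],(495,-290),-1,268,98,lo),fit(n,z["a"],z["d"],(514,292),143.2,140,86,lo))
    from scipy.spatial.transform import Rotation as R
    q=bot.state()["ee_rot"];print(R.from_quat([*q[1:],q[0]]).as_matrix().round(3))
E
python3 walls.py
```

```text
top (array([ 495. , -287.4]), np.float64(-0.93), array([-133. ,  133. ,  -48.7,   48.7]), array([ 0.05, -0.05])) (array([515. , 290.3]), np.float64(143.5), array([-69.3,  69.3, -42.2,  42.2]), array([ 0.16, -0.16]))
scene (array([ 499.7, -289. ]), np.float64(-1.1), array([-133.3,  133.3,  -48.5,   48.5]), array([-0.06,  0.05])) (array([520.4, 288.9]), np.float64(143.39), array([-69.2,  69.2, -42.2,  42.2]), array([ 0.33, -0.33]))
[[-0.     0.365 -0.931]
 [ 0.001 -0.931 -0.365]
 [-1.    -0.001  0.   ]]
```

>>> play_rows(fingers=[85,85,85,85,85], linear=[[0.042,0.098,0],[0.042,0.098,0],[0.042,0.098,0],[0.042,0.098,0],[0.042,0.098,0]], turn=[0.117,0.117,0.117,0.117,0.117], newtons=30)

```text
t: 0.72
ee_pos: [275.9, -291.3, 231.0]
ee_rot: [0.427, 0.563, 0.428, -0.563]
wrist_force: [-0.3, -0.3, 0.1]
width: 85.2
```

>>> play_rows(fingers=[85,85,85,85,85], linear=[[0.042,0.098,0],[0.042,0.098,0],[0.042,0.098,0],[0.042,0.098,0],[0.042,0.098,0]], turn=[0.117,0.117,0.117,0.117,0.117])

```text
t: 1.35
ee_pos: [359.9, -95.4, 231.1]
ee_rot: [0.633, 0.315, 0.633, -0.315]
wrist_force: [-0.0, 0.0, -0.2]
width: 84.7
```

>>> play_rows(fingers=[85,85,85,85,85], linear=[[0.042,0.098,0],[0.042,0.098,0],[0.042,0.098,0],[0.042,0.098,0],[0.042,0.098,-0.05]], turn=[0.117,0.117,0.117,0.117,0.117])

```text
t: 1.98
ee_pos: [444.8, 100.9, 212.0]
ee_rot: [0.708, 0.002, 0.706, -0.002]
wrist_force: [0.5, -0.8, -0.1]
width: 84.6
```

>>> play_rows(fingers=[85,85,85,85], linear=[[0,0,-0.12],[0,0,-0.12],[0,0,-0.115],[0,0,0]], turn=[0,0,0,0])

```text
t: 2.48
ee_pos: [440.5, 98.6, 66.1]
ee_rot: [0.704, 0.003, 0.71, -0.004]
wrist_force: [0.1, 0.4, 0.8]
width: 84.9
```

Run:
```python
from h import *
s=bot.state()["ee_pos"];print(s,bot.state()["width"])
ims=[]
for n in("top","scene"):
    a,d=snap(n);np.savez(n+"1.npz",a=a,d=d);b=a[:,:,::-1].copy()
    pts=[s+np.array([0,k*w,z]) for z in(0,13) for k in(-1,1) for w in(42.5,57)]
    p=proj(n,pts);u0,v0=proj(n,[s])[0].astype(int);S=5
    x0,y0=u0-38,v0-55
    c=cv2.resize(b[y0:y0+100,x0:x0+78],None,fx=S,fy=S,interpolation=2)
    for q in p: cv2.circle(c,tuple(int(round((q[i]-(x0,y0)[i]+.5)*S)) for i in(0,1)),3,(0,0,255),1)
    ims.append(c)
cv2.imwrite("pics/cal.png",np.hstack(ims))
```

```text
[440.54474276  98.62248301  66.13468406] 84.94861185011253
```

View pics/cal.png

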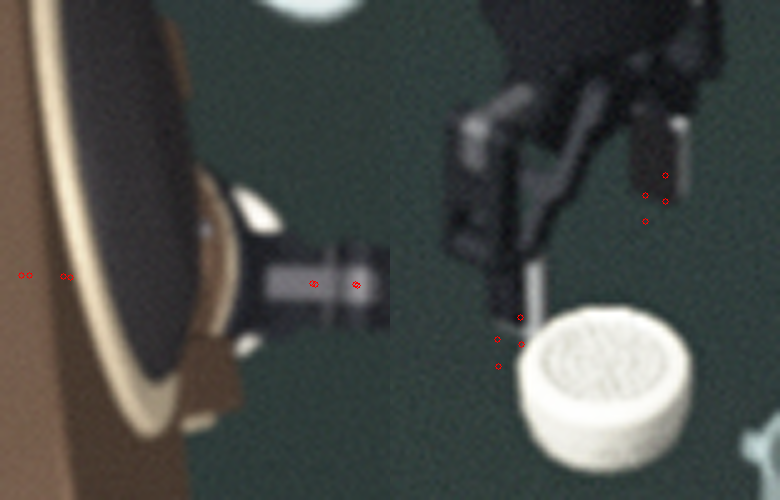

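The image shows the gripper over the dish with the fingers straddling it. Scene-view fingertips match the projected TCP to within about 1–2 mm, so objects lie between the two cameras' estimates (about top +2 mm in x). I'll correct the position and check it.

>>> play_rows(fingers=[85,85,85], linear=[[0.014,0.003,-0.06],[0,0,0],[0,0,0]], turn=[0,0,0])

```text
t: 2.95
ee_pos: [450.3, 100.6, 47.1]
ee_rot: [0.708, 0.004, 0.706, -0.004]
wrist_force: [0.3, 0.1, -0.5]
width: 84.7
```

>>> play_rows(fingers=[85,85], linear=[[0,0,0],[0,0,0]], turn=[0,0,0])

```text
invalid input
```

>>> play_rows(fingers=[85,85], linear=[[0,0,0],[0,0,0]], turn=[0,0])

```text
t: 3.2
ee_pos: [449.7, 100.5, 46.1]
ee_rot: [0.708, 0.004, 0.707, -0.004]
wrist_force: [0.4, -0.6, -0.4]
width: 85.2
```

The 440.5 reading was taken while the arm was still moving. I'll look again now that it has settled.

Run:
```python
from h import *
n="scene";a,d=snap(n);np.savez("scene2.npz",a=a,d=d)
a,d=snap(n);s=bot.state()["ee_pos"];print(s);b=a[:,:,::-1].copy()
u0,v0=proj(n,[s])[0].astype(int);S=8;x0,y0=u0-50,v0-40
c=cv2.resize(b[y0:y0+74,x0:x0+98],None,fx=S,fy=S,interpolation=2)
dr=lambda P,col:[cv2.circle(c,tuple(int(round((q[i]-(x0,y0)[i]+.5)*S)) for i in(0,1)),2,col,-1) for q in proj(n,P)]
dr([s+[11,-42.5,13],s+[11,42.5,13],s+[11,-42.5,45],s+[11,42.5,45]],(0,0,255))
t=np.linspace(0,2*np.pi,60)
for cx,col in(((446,100),(0,255,0)),((450,100.5),(255,0,0))): dr([[cx[0]+33*np.cos(k),cx[1]+33*np.sin(k),32] for k in t],col)
cv2.imwrite("pics/cal2.png",c)
```

```text
[449.4326262  100.49551843  45.66698295]
```

View pics/cal2.png

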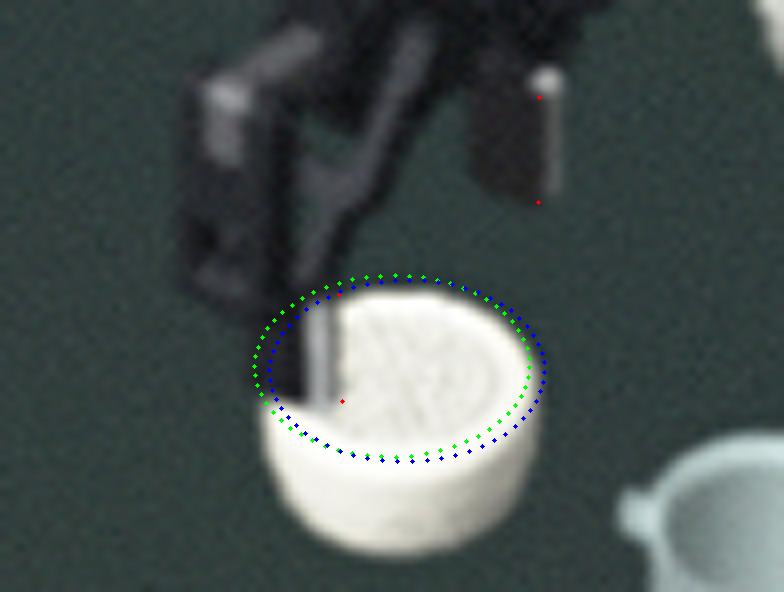

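The projected fingertip markers (538,202) and (342,401) sit on the real finger corners, so the scene camera agrees with the robot. The dish is at about (450, 98), so I'll use the scene-depth positions from here. Descending and gripping.

>>> play_rows(fingers=[85,85,85,85], linear=[[0.001,-0.006,-0.05],[0,0,-0.035],[0,0,-0.018],[0,0,0]], turn=[0,0,0,0])

```text
t: 3.8
ee_pos: [449.3, 98.0, 3.6]
ee_rot: [0.707, 0.004, 0.708, -0.004]
wrist_force: [-0.2, -0.0, -0.4]
width: 85.3
```

>>> play_rows(fingers=[76,70,66,62,60], linear=[[0,0,0],[0,0,0],[0,0,0],[0,0,0],[0,0,0]], turn=[0,0,0,0,0], newtons=25)

```text
t: 4.42
ee_pos: [450.1, 98.2, 4.8]
ee_rot: [0.707, 0.004, 0.707, -0.004]
wrist_force: [-1.4, -0.1, 5.5]
width: 65.5
```

>>> play_rows(fingers=[58,58,58,58], linear=[[0,0,0],[0,0,0],[0,0,0.02],[0,0,0.05]], turn=[0,0,0,0])

```text
t: 4.92
ee_pos: [448.7, 97.8, 31.8]
ee_rot: [0.706, 0.004, 0.708, -0.004]
wrist_force: [0.5, 1.3, 0.7]
width: 64.7
```

>>> play_rows(fingers=[58,58,58,58,58], linear=[[0,0,0.08],[0,0,0.1],[0,0,0.1],[0,0,0.05],[0.008,-0.06,0]], turn=[0,0,0,0,0])

```text
t: 5.55
ee_pos: [453.9, 74.7, 166.4]
ee_rot: [0.708, 0.003, 0.706, -0.003]
wrist_force: [1.2, 0.3, -0.2]
width: 65.2
```

>>> play_rows(fingers=[58,58,58,58,58], linear=[[0.015,-0.115,0],[0.015,-0.115,0],[0.015,-0.115,0],[0.015,-0.115,0],[0.015,-0.115,0]], turn=[-0.1,-0.1,-0.1,-0.1,-0.1])

```text
t: 6.18
ee_pos: [482.7, -157.5, 164.3]
ee_rot: [0.651, 0.276, 0.651, -0.276]
wrist_force: [0.1, -0.2, 0.2]
width: 64.9
```

>>> play_rows(fingers=[58,58,58,58,58], linear=[[0.015,-0.115,0],[0.015,-0.115,0],[0.012,-0.1,0],[0,0,-0.05],[0,0,0]], turn=[0,0,0,0,0])

```text
t: 6.8
ee_pos: [498.5, -287.9, 142.5]
ee_rot: [0.65, 0.275, 0.653, -0.274]
wrist_force: [0.4, 0.5, 0.1]
width: 65.2
```

>>> play_rows(fingers=[58,58,58,58,58], linear=[[0.003,-0.003,-0.08],[0,0,-0.1],[0,0,-0.07],[0,0,0],[0,0,0]], turn=[0,0,0,0,0])

```text
t: 7.42
ee_pos: [501.7, -289.2, 45.8]
ee_rot: [0.652, 0.274, 0.651, -0.274]
wrist_force: [-0.6, -0.7, 0.2]
width: 65.1
```

Run:
```python
from h import *
print(bot.state()["ee_pos"])
a,d=snap("scene");b,_=snap("top")
A=cv2.resize(a[260:450,60:290,::-1],None,fx=2,fy=2);B=cv2.resize(b[180:370,420:520,::-1],None,fx=2,fy=2)
cv2.imwrite("pics/p1.png",np.hstack([A,B]))
```

```text
[ 501.70682396 -289.20841343   45.82887524]
```

View pics/p1.png

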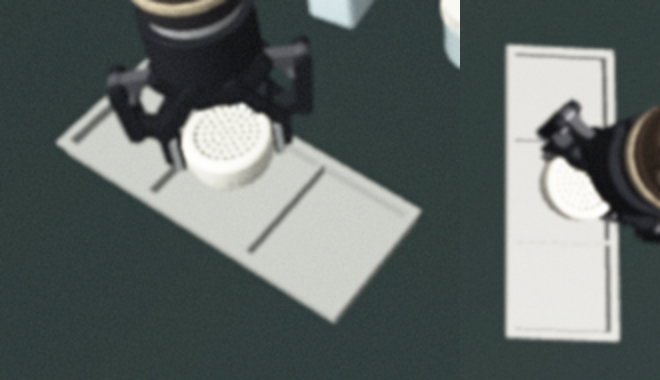

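The dish is held level over the middle compartment. Lowering and releasing.

>>> play_rows(fingers=[58,58,58,58], linear=[[-0.003,0,-0.05],[0,0,-0.03],[0,0,-0.01],[0,0,0]], turn=[0,0,0,0])

```text
t: 8.02
ee_pos: [500.0, -289.3, 8.8]
ee_rot: [0.652, 0.274, 0.651, -0.274]
wrist_force: [0.5, -0.6, -1.4]
width: 65.2
```

>>> play_rows(fingers=[58,58,58], linear=[[0,0,-0.002],[0,0,0],[0,0,0]], turn=[0,0,0])

```text
t: 8.4
ee_pos: [500.1, -289.4, 8.8]
ee_rot: [0.652, 0.274, 0.651, -0.274]
wrist_force: [-3.0, 1.1, 7.2]
width: 64.9
```

>>> play_rows(fingers=[66,69,72,72,72], linear=[[0,0,0],[0,0,0],[0,0,0],[0,0,0.01],[0,0,0.04]], turn=[0,0,0,0,0])

```text
t: 9.02
ee_pos: [499.0, -288.7, 27.1]
ee_rot: [0.651, 0.274, 0.653, -0.274]
wrist_force: [0.0, 0.0, -0.0]
width: 71.8
```

>>> play_rows(fingers=[85,85,85,85,85], linear=[[0,0,0.08],[0,0,0.1],[0,0,0.12],[0.02,0.06,0.05],[0.03,0.1,0]], turn=[0,0,0,0.1,0.1])

```text
t: 9.65
ee_pos: [521.0, -225.9, 171.1]
ee_rot: [0.689, 0.168, 0.685, -0.168]
wrist_force: [1.4, -0.1, -0.8]
width: 84.9
```

>>> play_rows(fingers=[85,85,85,85,85], linear=[[0.05,0.128,0],[0.05,0.128,0],[0.052,0.13,-0.05],[0,0,-0.08],[0,0,0]], turn=[0.1,0.1,0.1,0,0])

```text
t: 10.28
ee_pos: [579.1, -69.8, 114.1]
ee_rot: [0.706, 0.004, 0.708, -0.003]
wrist_force: [-0.5, 0.8, 0.1]
width: 84.6
```

>>> play_rows(fingers=[85,85], linear=[[0,0,0],[0,0,0]], turn=[0,0])

```text
t: 10.52
ee_pos: [581.2, -71.6, 117.2]
ee_rot: [0.708, 0.004, 0.706, -0.004]
wrist_force: [0.6, -0.2, -0.4]
width: 85.1
```

Run:
```python
from h import *
print(bot.state()["ee_pos"])
a,d=snap("scene","s3");np.savez("scene3.npz",a=a,d=d)
A=a[140:460,60:480,::-1];cv2.imwrite("pics/p2.png",cv2.resize(A,None,fx=1.7,fy=1.7,interpolation=2))
```

```text
[581.20998736 -71.58980137 117.16068309]
```

View pics/p2.png

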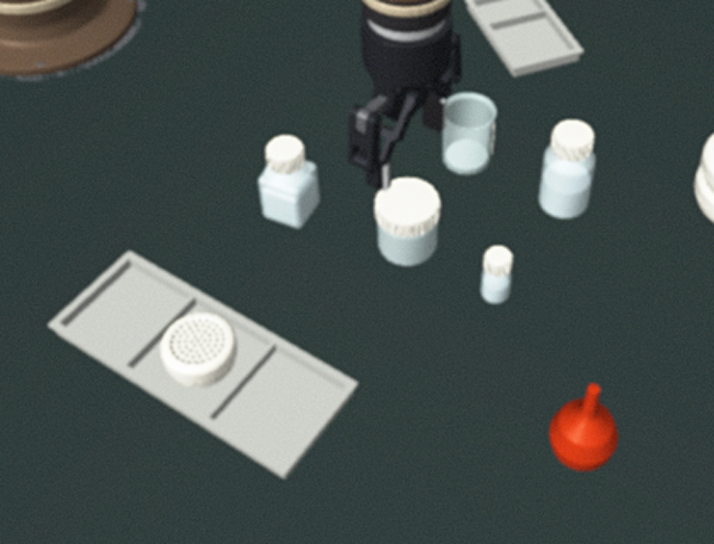

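>>> play_rows(fingers=[85,85,85,85,85], linear=[[0.001,0,-0.08],[0,0,-0.08],[0,0,-0.048],[0,0,0],[0,0,0]], turn=[0,0,0,0,0])

```text
t: 11.2
ee_pos: [581.7, -71.1, 33.5]
ee_rot: [0.708, 0.004, 0.706, -0.004]
wrist_force: [0.2, -0.2, 0.8]
width: 85.0
```

>>> play_rows(fingers=[76,70,66,62,58], linear=[[0,0,0],[0,0,0],[0,0,0],[0,0,0],[0,0,0]], turn=[0,0,0,0,0], newtons=30)

```text
t: 11.82
ee_pos: [581.2, -70.7, 32.5]
ee_rot: [0.707, 0.004, 0.707, -0.004]
wrist_force: [-1.2, 0.8, 3.0]
width: 59.7
```

>>> play_rows(fingers=[55,55,55,55,55], linear=[[0,0,0],[0,0,0],[0,0,0.02],[0,0,0.06],[0,0,0.1]], turn=[0,0,0,0,0])

```text
t: 12.45
ee_pos: [579.4, -70.7, 103.2]
ee_rot: [0.706, 0.004, 0.709, -0.004]
wrist_force: [1.4, 0.3, -1.0]
width: 60.2
```

>>> play_rows(fingers=[55,55,55,55,55], linear=[[0,0,0.06],[0,0,0.04],[0.004,-0.11,0],[0.004,-0.11,0],[0.004,-0.11,0]], turn=[0,0,0,0,0])

```text
t: 13.08
ee_pos: [585.3, -203.8, 143.5]
ee_rot: [0.707, 0.004, 0.708, -0.004]
wrist_force: [0.4, 0.9, -0.8]
width: 59.8
```

>>> play_rows(fingers=[55,55,55,55,55], linear=[[0.004,-0.11,0],[0.004,-0.11,0],[0,0,-0.06],[0,0,-0.06],[0,0,0]], turn=[0,0,0,0,0])

```text
t: 13.7
ee_pos: [587.0, -290.1, 93.2]
ee_rot: [0.705, 0.005, 0.709, -0.003]
wrist_force: [-0.9, 0.4, -0.2]
width: 60.0
```

>>> play_rows(fingers=[55,55], linear=[[0,0,0],[0,0,0]], turn=[0,0])

```text
t: 13.95
ee_pos: [589.6, -290.9, 97.4]
ee_rot: [0.708, 0.003, 0.706, -0.004]
wrist_force: [0.6, 0.4, -0.7]
width: 59.9
```

Run:
```python
from h import *
print(bot.state()["ee_pos"])
a,d=snap("scene");b,_=snap("top")
A=cv2.resize(a[230:450,60:320,::-1],None,fx=2,fy=2);B=cv2.resize(b[150:370,420:540,::-1],None,fx=2,fy=2)
cv2.imwrite("pics/p3.png",np.hstack([A,B]))
```

```text
[ 589.5699731  -290.86378165   97.43895657]
```

View pics/p3.png

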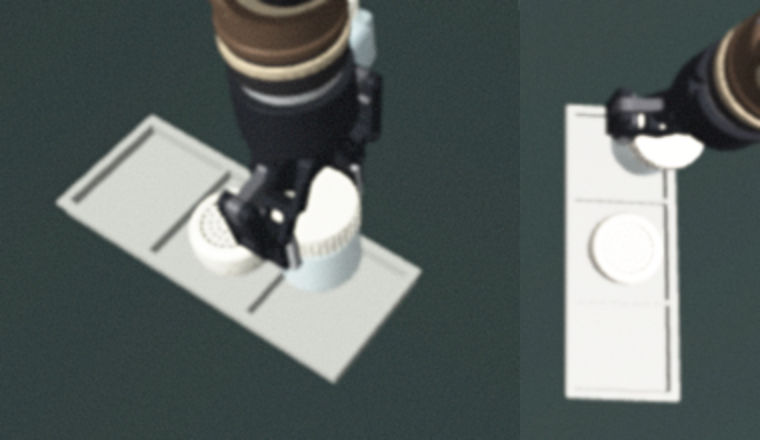

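The dish sits flat in the middle compartment. The jar is held upright above the end compartment, so I'll lower it.

>>> play_rows(fingers=[55,55,55,55,55], linear=[[0,0,-0.06],[0,0,-0.05],[0,0,-0.03],[0,0,-0.008],[0,0,0]], turn=[0,0,0,0,0])

```text
t: 14.68
ee_pos: [589.2, -290.9, 37.6]
ee_rot: [0.707, 0.004, 0.707, -0.004]
wrist_force: [0.6, -0.6, -1.7]
width: 60.1
```

>>> play_rows(fingers=[55,55,55], linear=[[0,0,-0.002],[0,0,0],[0,0,0]], turn=[0,0,0])

```text
t: 15.05
ee_pos: [589.2, -290.9, 36.6]
ee_rot: [0.707, 0.004, 0.707, -0.004]
wrist_force: [0.2, 0.2, 0.6]
width: 60.0
```

No contact yet, so a bit lower.

>>> play_rows(fingers=[55,55,55], linear=[[0,0,-0.002],[0,0,0],[0,0,0]], turn=[0,0,0])

```text
t: 15.42
ee_pos: [589.2, -290.9, 36.5]
ee_rot: [0.708, 0.004, 0.707, -0.004]
wrist_force: [-1.4, 1.1, 5.9]
width: 60.0
```

>>> play_rows(fingers=[64,70,80,85,85], linear=[[0,0,0],[0,0,0],[0,0,0.01],[0,0,0.05],[0,0,0.12]], turn=[0,0,0,0,0])

```text
t: 16.05
ee_pos: [587.4, -290.0, 105.5]
ee_rot: [0.705, 0.005, 0.709, -0.003]
wrist_force: [-0.1, 0.4, 0.6]
width: 85.0
```

>>> play_rows(fingers=[85,85,85,85,85], linear=[[0,0,0.12],[-0.084,0.121,0.03],[-0.084,0.121,0],[-0.083,0.121,0],[-0.083,0.121,0]], turn=[0,0.053,0.054,0,0])

```text
t: 16.68
ee_pos: [454.1, -95.8, 167.6]
ee_rot: [0.705, -0.055, 0.705, 0.055]
wrist_force: [0.6, 0.2, 0.4]
width: 85.0
```

>>> play_rows(fingers=[85,85,85,85,85], linear=[[0,0,-0.05],[0,0,0],[0,0,0],[0,0,0],[0,0,0]], turn=[0,0,0,0,0])

```text
t: 17.3
ee_pos: [455.7, -97.6, 147.5]
ee_rot: [0.705, -0.055, 0.705, 0.055]
wrist_force: [-0.9, -0.6, 0.5]
width: 85.1
```

Run:
```python
from h import *
from scipy.spatial.transform import Rotation as R
s=bot.state();q=s["ee_rot"];M=R.from_quat([*q[1:],q[0]]).as_matrix();print(s["ee_pos"],np.degrees(np.arctan2(M[1,1],M[0,1])))
n="scene";a,d=snap(n);b=a[:,:,::-1].copy()
S=2;x0,y0=80,150
c=cv2.resize(b[y0:430,x0:380],None,fx=S,fy=S,interpolation=2)
dr=lambda P,col:[cv2.circle(c,tuple(int(round((k[i]-(x0,y0)[i]+.5)*S)) for i in(0,1)),1,col,-1) for k in proj(n,P)]
dr([s["ee_pos"]+[0,0,z] for z in(0,-25,-50)],(0,0,255))
for cx,col in(((456,-97),(255,0,0)),): dr([[cx[0]+18*np.cos(k),cx[1]+18*np.sin(k),92] for k in np.linspace(0,6.28,30)],col)
e=np.radians(9);E=np.array([[np.cos(e),-np.sin(e)],[np.sin(e),np.cos(e)]])
for z in(0,60):
  cs=[np.r_[E@(23*np.array(k))+[456,-97],z] for k in((1,1),(1,-1),(-1,-1),(-1,1))]
  for i in range(4): dr([cs[i]+(cs[(i+1)%4]-cs[i])*f for f in np.linspace(0,1,12)],(0,200,0))
cv2.imwrite("pics/p4.png",c)
```

```text
[455.74272227 -97.57633265 147.53171574] 98.95416880212976
```

View pics/p4.png

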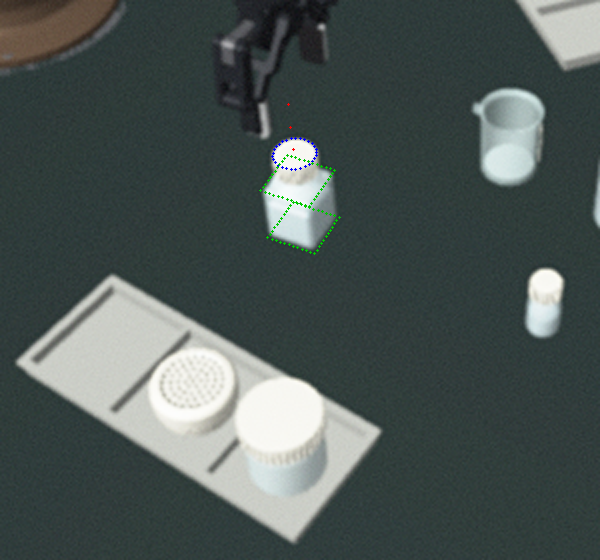

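The overlay matches the square bottle's cap and body at 9°. The jar stands in the near end compartment with the dish in the middle one. Descending onto the square bottle.

>>> play_rows(fingers=[85,85,85,85,85], linear=[[0,0,-0.1],[0,0,-0.1],[0,0,-0.07],[0,0,-0.034],[0,0,0]], turn=[0,0,0,0,0])

```text
t: 17.98
ee_pos: [455.0, -97.1, 25.3]
ee_rot: [0.704, -0.055, 0.705, 0.056]
wrist_force: [0.3, -0.2, -0.5]
width: 85.0
```

>>> play_rows(fingers=[70,60,53,49,45], linear=[[0,0,0],[0,0,0],[0,0,0],[0,0,0],[0,0,0]], turn=[0,0,0,0,0], newtons=35)

```text
t: 18.6
ee_pos: [455.6, -97.0, 26.1]
ee_rot: [0.705, -0.055, 0.705, 0.056]
wrist_force: [-1.4, 2.7, 3.3]
width: 45.8
```

>>> play_rows(fingers=[40,40,40,40,40], linear=[[0,0,0],[0,0,0],[0,0,0.02],[0,0,0.06],[0,0,0.1]], turn=[0,0,0,0,0])

```text
t: 19.23
ee_pos: [453.8, -97.1, 97.2]
ee_rot: [0.704, -0.055, 0.706, 0.056]
wrist_force: [0.6, 0.7, -0.8]
width: 45.6
```

>>> play_rows(fingers=[40,40,40,40,40], linear=[[0,0,0.05],[0,0,0.03],[-0.023,-0.095,0],[-0.023,-0.096,0],[-0.023,-0.096,0]], turn=[0,0,-0.055,-0.056,0])

```text
t: 19.85
ee_pos: [426.9, -212.8, 129.1]
ee_rot: [0.707, 0.006, 0.708, -0.006]
wrist_force: [0.2, -0.3, -1.3]
width: 45.5
```

>>> play_rows(fingers=[40,40,40,40,40], linear=[[-0.023,-0.096,0],[-0.023,-0.096,0],[0,0,-0.06],[0,0,-0.05],[0,0,0]], turn=[0,0,0,0,0])

```text
t: 20.48
ee_pos: [407.7, -287.9, 83.6]
ee_rot: [0.706, 0.007, 0.709, -0.005]
wrist_force: [-0.1, -0.1, -2.2]
width: 45.5
```

>>> play_rows(fingers=[40,40], linear=[[0,0,0],[0,0,0]], turn=[0,0])

```text
t: 20.72
ee_pos: [409.9, -289.0, 86.6]
ee_rot: [0.707, 0.006, 0.707, -0.006]
wrist_force: [-0.2, -0.3, -2.3]
width: 45.5
```

Place at about z = 29.5 (pick at 25.7, plus 4).

>>> play_rows(fingers=[40,40,40,40,40], linear=[[0,0,-0.06],[0,0,-0.05],[0,0,-0.025],[0,0,-0.006],[0,0,0]], turn=[0,0,0,0,0])

```text
t: 21.35
ee_pos: [409.8, -289.0, 30.2]
ee_rot: [0.707, 0.006, 0.707, -0.006]
wrist_force: [-0.5, -0.8, -2.0]
width: 45.4
```

>>> play_rows(fingers=[40,40,40], linear=[[0,0,-0.002],[0,0,0],[0,0,0]], turn=[0,0,0])

```text
t: 21.72
ee_pos: [409.9, -289.1, 30.1]
ee_rot: [0.708, 0.006, 0.706, -0.006]
wrist_force: [-3.3, 0.7, 8.5]
width: 45.5
```

>>> play_rows(fingers=[50,60,75,85,85], linear=[[0,0,0],[0,0,0],[0,0,0.01],[0,0,0.06],[0,0,0.12]], turn=[0,0,0,0,0])

```text
t: 22.35
ee_pos: [408.1, -287.9, 103.7]
ee_rot: [0.706, 0.007, 0.708, -0.005]
wrist_force: [-0.0, -0.1, -0.0]
width: 84.9
```

>>> play_rows(fingers=[85,85,85,85,85], linear=[[0,0,0.12],[0.08,0.1,0.06],[0.087,0.111,0],[0.087,0.111,0],[0.087,0.111,0]], turn=[0,0,0,0,0])

```text
t: 22.98
ee_pos: [546.8, -114.1, 176.9]
ee_rot: [0.707, 0.006, 0.707, -0.006]
wrist_force: [0.0, -0.8, 0.2]
width: 85.1
```

>>> play_rows(fingers=[85,85,85,85,85], linear=[[0.087,0.111,0],[0.087,0.111,0],[0.087,0.111,0],[0.095,0.12,0],[0,0,0]], turn=[0,0,0,0,0])

```text
t: 23.6
ee_pos: [689.7, 69.3, 174.4]
ee_rot: [0.707, 0.005, 0.708, -0.004]
wrist_force: [0.1, -1.1, -0.2]
width: 85.0
```

>>> play_rows(fingers=[85,85], linear=[[0,0,0],[0,0,0]], turn=[0,0])

```text
t: 23.85
ee_pos: [687.5, 64.5, 177.0]
ee_rot: [0.707, 0.007, 0.707, -0.007]
wrist_force: [-0.1, 0.3, 0.7]
width: 84.8
```

Run:
```python
from h import *
s=bot.state()["ee_pos"];print(s)
n="scene";a,d=snap(n);np.savez("scene4.npz",a=a,d=d);b=a[:,:,::-1].copy()
S=2;x0,y0=80,120
c=cv2.resize(b[y0:420,x0:440],None,fx=S,fy=S,interpolation=2)
dr=lambda P,col:[cv2.circle(c,tuple(int(round((k[i]-(x0,y0)[i]+.5)*S)) for i in(0,1)),1,col,-1) for k in proj(n,P)]
for x,y,r,h in((688.7,65.3,20,100),(688.7,65.3,26,0),(687,-78.3,12.5,58),(687,-78.3,14,0)): dr([[x+r*np.cos(k),y+r*np.sin(k),h] for k in np.linspace(0,6.28,30)],(0,0,255))
cv2.imwrite("pics/p5.png",c)
```

```text
[687.54633561  64.52720972 177.02469162]
```

View pics/p5.png

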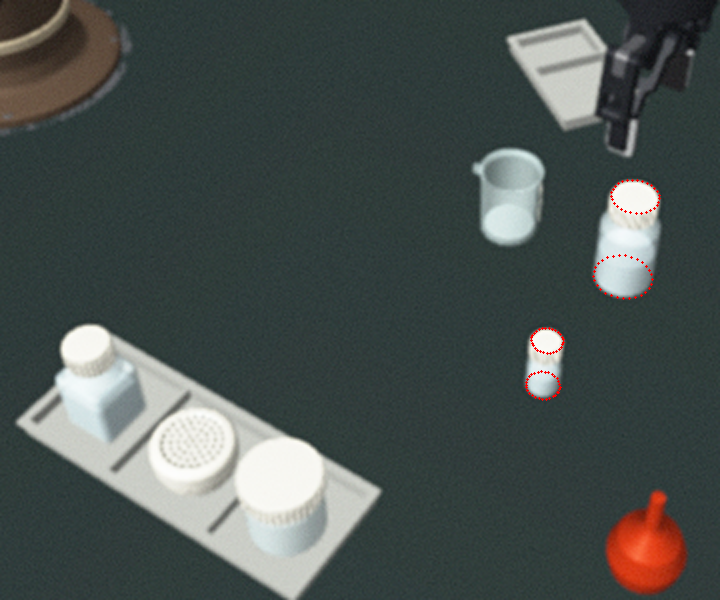

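The soil kit is complete and upright, and the overlays match the round bottle and vial. Descending on the round bottle.

>>> play_rows(fingers=[85,85,85,85,85], linear=[[0.003,0.001,-0.1],[0,0,-0.1],[0,0,-0.1],[0,0,-0.05],[0,0,-0.015]], turn=[0,0,0,0,0])

```text
t: 24.52
ee_pos: [688.0, 64.9, 29.6]
ee_rot: [0.706, 0.007, 0.708, -0.007]
wrist_force: [-0.8, -0.2, 0.3]
width: 85.1
```

>>> play_rows(fingers=[85,72,65,58,52], linear=[[0,0,0],[0,0,0],[0,0,0],[0,0,0],[0,0,0]], turn=[0,0,0,0,0], newtons=35)

```text
t: 25.15
ee_pos: [689.5, 66.4, 30.8]
ee_rot: [0.707, 0.006, 0.707, -0.006]
wrist_force: [0.3, 1.3, 1.1]
width: 51.7
```

>>> play_rows(fingers=[45,45,45,45,45], linear=[[0,0,0],[0,0,0],[0,0,0.02],[0,0,0.06],[0,0,0.1]], turn=[0,0,0,0,0])

```text
t: 25.78
ee_pos: [687.8, 65.7, 101.2]
ee_rot: [0.705, 0.006, 0.709, -0.006]
wrist_force: [-0.1, -0.4, -0.8]
width: 51.3
```

>>> play_rows(fingers=[45,45,45,45,45], linear=[[0,0,0.06],[0,0,0.04],[-0.072,0.102,0],[-0.072,0.102,0],[-0.072,0.102,0]], turn=[0,0,-0.1,-0.1,-0.1])

```text
t: 26.4
ee_pos: [601.6, 189.2, 141.8]
ee_rot: [0.685, 0.173, 0.686, -0.173]
wrist_force: [0.3, -0.1, -0.8]
width: 50.7
```

>>> play_rows(fingers=[45,45,45,45,45], linear=[[-0.072,0.102,0],[-0.07,0.102,0],[0,0,-0.05],[0,0,-0.05],[0,0,0]], turn=[-0.1,0,0,0,0])

```text
t: 27.02
ee_pos: [544.5, 269.4, 100.3]
ee_rot: [0.669, 0.223, 0.672, -0.225]
wrist_force: [-0.4, 0.0, -0.8]
width: 50.9
```

>>> play_rows(fingers=[45,45], linear=[[0,0,0],[0,0,0]], turn=[0,0])

```text
t: 27.28
ee_pos: [546.7, 270.1, 103.4]
ee_rot: [0.671, 0.225, 0.67, -0.224]
wrist_force: [-0.0, -0.4, -0.9]
width: 50.9
```

Run:
```python
from h import *
s=bot.state()["ee_pos"];print(s)
n="scene";a,d=snap(n);b=a[:,:,::-1].copy()
S=4;x0,y0=300,80
c=cv2.resize(b[y0:220,x0:460],None,fx=S,fy=S,interpolation=2)
dr=lambda P,col:[cv2.circle(c,tuple(int(round((k[i]-(x0,y0)[i]+.5)*S)) for i in(0,1)),1,col,-1) for k in proj(n,P)]
e=np.radians(143.4);E=np.array([[np.cos(e),-np.sin(e)],[np.sin(e),np.cos(e)]]);C=np.array([520.5,288.7])
cs=[np.r_[E@np.array(k)+C,16] for k in((70,43),(70,-43),(-70,-43),(-70,43))]
for i in range(4): dr([cs[i]+(cs[(i+1)%4]-cs[i])*f for f in np.linspace(0,1,25)],(0,200,0))
dr([np.r_[E@np.array([16,k])+C,16] for k in np.linspace(-40,40,15)],(0,0,255))
dr([[s[0]+26*np.cos(k),s[1]+26*np.sin(k),s[2]-31] for k in np.linspace(0,6.28,30)],(255,0,0))
cv2.imwrite("pics/p6.png",c)
```

```text
[546.71904149 270.059237   103.43463716]
```

View pics/p6.png

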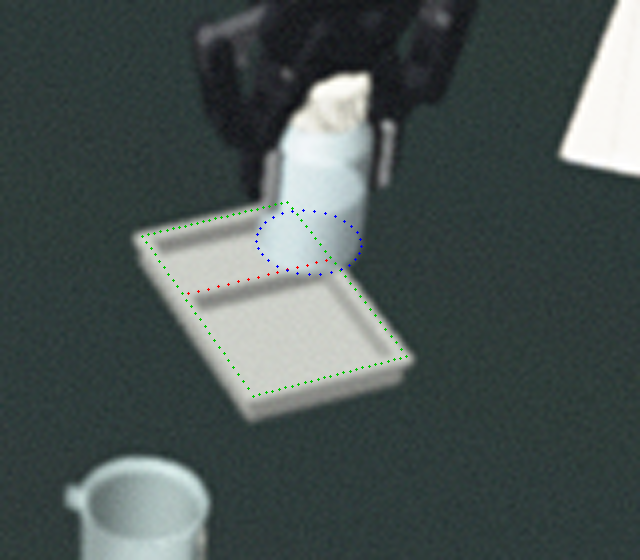

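Rim and divider overlays match within 1–2 mm. The bottle is over the large compartment but appears to lean slightly, so I'll check its axis numerically.

Run:
```python
from h import *
s=bot.state()["ee_pos"];b0=s[2]-31
n="scene";a,d=snap(n);b=a[:,:,::-1].copy()
S=6;x0,y0=345,90
c=cv2.resize(b[y0:155,x0:405],None,fx=S,fy=S,interpolation=2)
c=np.clip(c.astype(float)*1.2,0,255).astype(np.uint8).copy()
dr=lambda P,col:[cv2.circle(c,tuple(int(round((k[i]-(x0,y0)[i]+.5)*S)) for i in(0,1)),1,col,-1) for k in proj(n,P)]
for z,r in((0,26),(66,26),(78,20),(100,20)): dr([[s[0]+r*np.cos(k),s[1]+r*np.sin(k),b0+z] for k in np.linspace(0,6.28,40)],(0,0,255))
cv2.imwrite("pics/p7.png",c)
```

```text
(no output)
```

View pics/p7.png

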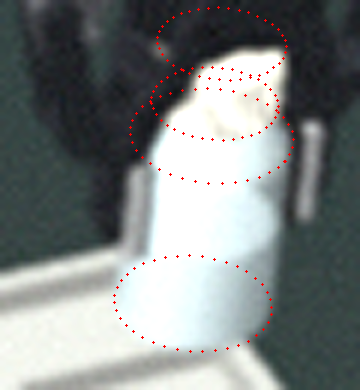

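The right edge and base follow the predicted upright outline (base centre about (192,302)), so the bottle is upright. Lowering.

>>> play_rows(fingers=[45,45,45,45,45], linear=[[0,0,-0.07],[0,0,-0.06],[0,0,-0.03],[0,0,-0.01],[0,0,0]], turn=[0,0,0,0,0])

```text
t: 28.0
ee_pos: [546.6, 270.2, 35.5]
ee_rot: [0.671, 0.225, 0.67, -0.224]
wrist_force: [0.6, -0.3, -1.9]
width: 51.4
```

>>> play_rows(fingers=[45,45,45], linear=[[0,0,-0.002],[0,0,0],[0,0,0]], turn=[0,0,0])

```text
t: 28.38
ee_pos: [546.9, 270.4, 35.0]
ee_rot: [0.671, 0.225, 0.67, -0.224]
wrist_force: [-1.3, -1.2, 5.9]
width: 51.4
```

>>> play_rows(fingers=[58,68,80,85,85], linear=[[0,0,0],[0,0,0],[0,0,0.01],[0,0,0.06],[0,0,0.12]], turn=[0,0,0,0,0])

```text
t: 29.0
ee_pos: [544.7, 269.4, 108.5]
ee_rot: [0.669, 0.223, 0.672, -0.225]
wrist_force: [1.3, 0.3, -0.1]
width: 84.6
```

>>> play_rows(fingers=[85,85,85,85,85], linear=[[0,0,0.12],[0,0,0.06],[0.05,-0.124,0],[0.05,-0.124,0],[0.05,-0.124,0]], turn=[0,0,0,0,0])

```text
t: 29.62
ee_pos: [606.6, 120.0, 182.1]
ee_rot: [0.671, 0.224, 0.67, -0.224]
wrist_force: [-0.2, -0.3, -0.5]
width: 85.1
```

>>> play_rows(fingers=[85,85,85,70,60], linear=[[0.05,-0.125,0],[0.05,-0.125,0],[0.05,-0.125,0],[0.051,-0.125,-0.05],[0,0,-0.1]], turn=[0,0,0,0,0])

```text
t: 30.25
ee_pos: [688.7, -82.9, 122.3]
ee_rot: [0.672, 0.226, 0.669, -0.226]
wrist_force: [0.5, 0.6, -0.5]
width: 60.0
```

>>> play_rows(fingers=[60,60,60], linear=[[0,0,0],[0,0,0],[0,0,0]], turn=[0,0,0])

```text
t: 30.62
ee_pos: [687.4, -78.0, 124.1]
ee_rot: [0.672, 0.224, 0.67, -0.224]
wrist_force: [-0.1, -0.1, -0.3]
width: 60.2
```

Run:
```python
from h import *
s=bot.state()["ee_pos"];print(s)
n="scene";a,d=snap(n);b=a[:,:,::-1].copy()
cv2.imwrite("pics/p8.png",cv2.resize(b[110:350,300:480],None,fx=2.5,fy=2.5,interpolation=2))
```

```text
[687.44090339 -78.03354688 124.12477568]
```

View pics/p8.png

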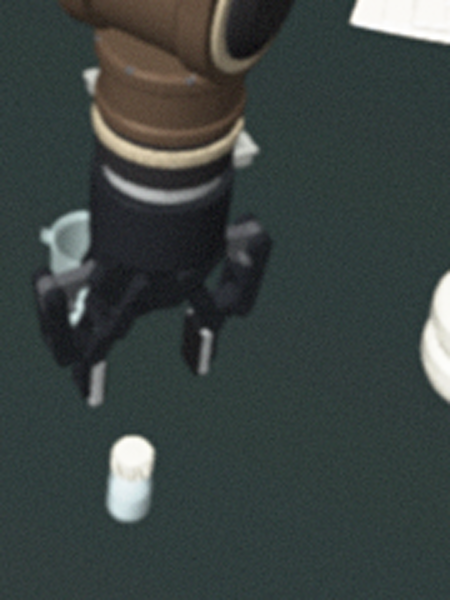

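>>> play_rows(fingers=[60,60,60,60,60], linear=[[0,0,-0.09],[0,0,-0.09],[0,0,-0.05],[0,0,-0.015],[0,0,0]], turn=[0,0,0,0,0])

```text
t: 31.3
ee_pos: [687.0, -78.5, 24.7]
ee_rot: [0.671, 0.224, 0.67, -0.224]
wrist_force: [-0.0, 0.5, 1.2]
width: 59.9
```

>>> play_rows(fingers=[50,42,36,32,28], linear=[[0,0,0],[0,0,0],[0,0,0],[0,0,0],[0,0,0]], turn=[0,0,0,0,0], newtons=20)

```text
t: 31.92
ee_pos: [686.5, -78.7, 23.7]
ee_rot: [0.671, 0.224, 0.671, -0.224]
wrist_force: [0.5, -0.1, -0.9]
width: 28.1
```

>>> play_rows(fingers=[23,23,23,23,23], linear=[[0,0,0],[0,0,0],[0,0,0.02],[0,0,0.06],[0,0,0.1]], turn=[0,0,0,0,0])

```text
t: 32.55
ee_pos: [685.3, -78.7, 95.1]
ee_rot: [0.669, 0.224, 0.672, -0.225]
wrist_force: [-0.7, -0.5, -0.3]
width: 26.3
```

>>> play_rows(fingers=[23,23,23,23,23], linear=[[0,0,0.1],[0,0,0.1],[-0.063,0.122,0],[-0.063,0.122,0],[-0.063,0.122,0]], turn=[0,0,0,0,0])

```text
t: 33.17
ee_pos: [610.1, 68.8, 176.2]
ee_rot: [0.671, 0.225, 0.67, -0.224]
wrist_force: [0.3, 0.2, -0.5]
width: 25.9
```

>>> play_rows(fingers=[23,23,23,23,23], linear=[[-0.063,0.123,0],[-0.063,0.123,0],[-0.063,0.123,0],[-0.063,0.123,0],[-0.062,0.122,0]], turn=[0,0,0,0,0])

```text
t: 33.8
ee_pos: [484.3, 314.7, 176.3]
ee_rot: [0.671, 0.225, 0.67, -0.224]
wrist_force: [-0.2, -0.1, -0.8]
width: 26.5
```

>>> play_rows(fingers=[23,23,23,23], linear=[[0,0,-0.08],[0,0,-0.08],[0,0,0],[0,0,0]], turn=[0,0,0,0])

```text
t: 34.3
ee_pos: [485.8, 313.4, 113.1]
ee_rot: [0.671, 0.225, 0.67, -0.224]
wrist_force: [0.8, 0.4, 0.8]
width: 26.2
```

Run:
```python
from h import *
s=bot.state()["ee_pos"];print(s)
n="scene";a,d=snap(n);b=a[:,:,::-1].copy()
S=5;x0,y0=310,70
c=cv2.resize(b[y0:190,x0:430],None,fx=S,fy=S,interpolation=2)
dr=lambda P,col:[cv2.circle(c,tuple(int(round((k[i]-(x0,y0)[i]+.5)*S)) for i in(0,1)),1,col,-1) for k in proj(n,P)]
for z in(0,40): dr([[s[0]+14*np.cos(k),s[1]+14*np.sin(k),s[2]-24.3+z] for k in np.linspace(0,6.28,30)],(0,0,255))
dr([[s[0]+14*np.cos(k),s[1]+14*np.sin(k),4] for k in np.linspace(0,6.28,30)],(255,0,0))
cv2.imwrite("pics/p9.png",c)
```

```text
[485.8211342  313.39403182 113.08076599]
```

View pics/p9.png

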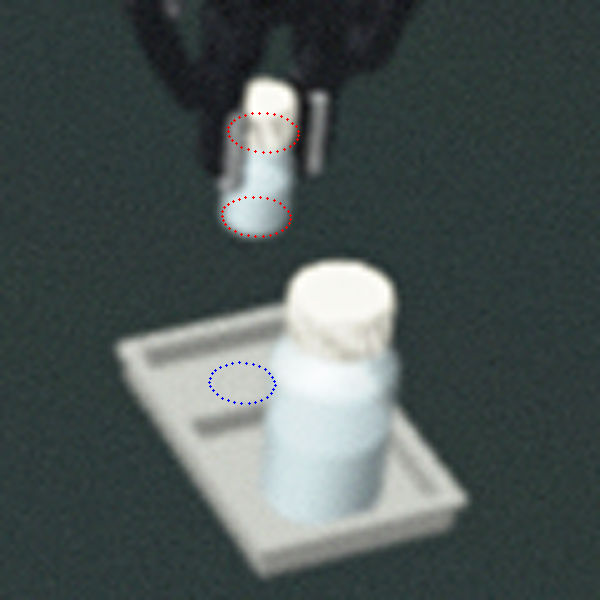

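The round bottle stands in the large compartment. The vial is upright, and its landing circle (242,383) is inside the small compartment.

>>> play_rows(fingers=[23,23,23,23,23], linear=[[0,0,-0.08],[0,0,-0.07],[0,0,-0.04],[0,0,-0.018],[0,0,0]], turn=[0,0,0,0,0])

```text
t: 34.98
ee_pos: [485.6, 313.4, 29.0]
ee_rot: [0.671, 0.225, 0.67, -0.224]
wrist_force: [0.2, 0.5, 0.2]
width: 25.9
```

>>> play_rows(fingers=[23,23,23], linear=[[0,0,-0.002],[0,0,0],[0,0,0]], turn=[0,0,0])

```text
t: 35.35
ee_pos: [485.5, 313.4, 28.1]
ee_rot: [0.671, 0.225, 0.67, -0.224]
wrist_force: [0.5, -0.7, -0.9]
width: 26.0
```

>>> play_rows(fingers=[23,23,23], linear=[[0,0,-0.002],[0,0,0],[0,0,0]], turn=[0,0,0])

```text
t: 35.72
ee_pos: [485.6, 313.5, 27.7]
ee_rot: [0.671, 0.225, 0.67, -0.224]
wrist_force: [-1.6, -0.2, 5.4]
width: 26.1
```

>>> play_rows(fingers=[32,40,50,50,50], linear=[[0,0,0],[0,0,0],[0,0,0.005],[0,0,0.05],[0,0,0.12]], turn=[0,0,0,0,0])

```text
t: 36.35
ee_pos: [483.8, 312.3, 95.2]
ee_rot: [0.669, 0.223, 0.672, -0.226]
wrist_force: [0.5, 0.7, -0.1]
width: 50.0
```

>>> play_rows(fingers=[50,50,50,50,50], linear=[[0,0,0.12],[0,0,0.1],[-0.1,0,0.08],[-0.13,0.0,0],[-0.1,0.0,0]], turn=[0,0,0,0,0])

```text
t: 36.98
ee_pos: [351.9, 313.2, 217.5]
ee_rot: [0.671, 0.225, 0.67, -0.224]
wrist_force: [0.7, 1.0, 0.5]
width: 49.9
```

Run:
```python
from h import *
a,d=snap("scene");b,_=snap("top")
cv2.imwrite("pics/fin1.png",cv2.resize(a[60:460,80:480,::-1],None,fx=1.45,fy=1.45,interpolation=2))
cv2.imwrite("pics/fin2.png",cv2.resize(b[120:390,100:520,::-1],None,fx=1.8,fy=1.8,interpolation=2))
```

```text
(no output)
```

View pics/fin1.png

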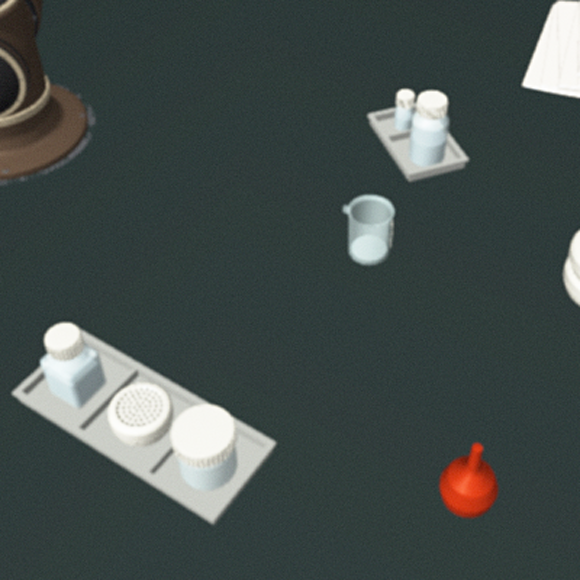

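View pics/fin2.png

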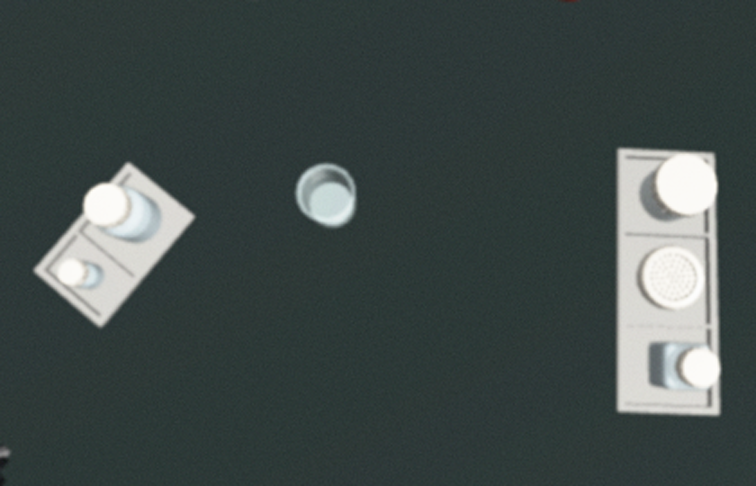

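Both views show all five items upright, each inside its own compartment, and the beaker unmoved. I'll do a quick height check and then sign off.

Run:
```python
from h import *
a,d=snap("top");C=cloud("top",d)
for k,u,h in(("dish",(672,277),32),("jar",(686,184),66),("square",(699,367),92),("round",(106,206),100),("vial",(72,272),58)):
    x,y=int(u[0]/1.8+100),int(u[1]/1.8+120);P=C[y-2:y+3,x-2:x+3].reshape(-1,3);print(k,np.median(P,0).round(1),"expected z",h+4,"(+~1.2 bias), spread",np.ptp(P[:,2]).round(1))
print(bot.state()["wrist_force"],bot.state()["t"]);bot.sign_off()
```

```text
dish [ 496.  -286.1   35.9] expected z 36 (+~1.2 bias), spread 6.0
jar [nan nan nan] expected z 70 (+~1.2 bias), spread nan
square [nan nan nan] expected z 96 (+~1.2 bias), spread nan
round [540.6 270.8 105.3] expected z 104 (+~1.2 bias), spread 4.9
vial [480.4 312.   62.9] expected z 62 (+~1.2 bias), spread 5.7
[-0.04508223 -0.18514065 -0.05370441] 37.125
the job is handed in; nothing more can be done
```

Both kits are made up, and I handed the job in at about 37 s of the 128 s allowed.

- **Soil tray:** the dish is in the middle compartment, the jar in the far end (larger x) and the square bottle in the near end.
- **Water tray:** the round bottle is in the large compartment and the vial in the small one.
- **Set-down:** each item was lowered until the wrist sensed a contact of about 5–9 N, then released.

**Last checks:**
- The final pictures from both cameras show all five upright in their compartments, the beaker standing where it was, and the arm clear of everything.
- **Heights:** tops of the dish, round bottle and vial read 36, 105 and 63 mm. The expected values were 36, 104 and 62 mm, plus about 1 mm of camera bias.
- **Failed check:** the height check gave no reading for the jar and the square bottle because of missing depth pixels. For those two I rely on the contact force and the pictures.

**Disagreements:**
- The two cameras differed by about 5 mm in x. I used the scene camera because it matched the gripper's own position.
- The gripper width on the jar read 60 mm instead of the cap's 62 mm. On the vial it dropped from 28 to 26 mm during the lift. Both held and looked upright before being set down.

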